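# Clear the fork and shut the loaded canister

### The job

The canister on the drainer is loaded, but a fork lies across its open mouth: take the fork off and lay it in the round shallow dish. Then swing the canister's hinged lid fully shut. Leave the other washing-up standing around where it is.

Things in the scene. Friction and masses are not known exactly. Their poses are not given: they have to be found in the camera images.
- canister: Clear acrylic rectangular canister, 170 (its x) by 130 (its y) by 100 mm high, walls and floor 5 mm thick, open at the top and fixed to the board. Origin: centre of its underside; z up. The lid is hinged along the top edge on its +x side. Inside stand two small jars, 55 mm tall.
- lid (a joint): Hinge of the aluminium lid, rad: 0 = fully shut, flat on the rim; about 1.6 to 1.9 at the start = standing open, leaning outward over the canister's +x side. Stiff: it stays where it is left (2 to 6 N at its free half moves it). A 170 x 130 x 6 mm plate with an 8 mm rubber seal under it that drops into the mouth, and a round knob (32 mm wide, 16 mm tall) in the middle of its outer face.
- lid_hinge (a point): Middle of the hinge line, on the canister's top edge, +x side, 100 mm above the board. The point's frame turns with the lid: its y axis runs along the hinge, the plate stretches along its -x, and its z axis points out of the outer (upper when shut) face.
- lid_edge (a point): Middle of the lid's free edge on the outer face: 170 mm from the hinge along -x and 6 mm along z of lid_hinge's frame. Turns with the lid.
- fork: Black plastic fork lying flat, 175 mm long, 6 mm thick; it lies across the canister's mouth from one y wall to the other, resting on the rim at 100 mm. Origin: underside, at mid length; its x axis points along the fork to the tines, z up. The handle is 13 mm wide, from x = -87 to +17 mm; the four-tined head is 26 mm wide, from x = +17 to +87 mm.
- dish: Shallow round teal ceramic dish, loose, 200 mm across the rim, 26 mm high, standing on the board. Origin: centre of its underside.
- bowl: Bystander: upturned steel bowl, 124 mm across, 60 mm high. Origin: centre of its underside.
- tin: Bystander: squat aluminium tin, 80 mm across, 50 mm high. Origin: centre of its underside.
- mug: Bystander: white mug, 76 mm across, 90 mm high, handle on its +y side. Origin: centre of its underside.
- tumbler: Bystander: glass tumbler, 68 mm across, 100 mm high. Origin: centre of its underside.
- soap: Bystander: soap bottle, 60 mm across, 140 mm high. Origin: centre of its underside.
- brush: Bystander: washing-up brush lying on the board along its x axis. Origin: at its underside.
- spoon: Bystander: wooden spoon lying on the board along its x axis. Origin: at its underside.
There are look-alikes about, which are no part of the job. Of the things like the fork, leave any that is red; of the rest the larger one is meant.

How it is judged:
On the way, in this order (a step that is already met when the one before it is completed fails the run):
1. the fork lies in the dish, let go (horizontal distance between fork and dish below 0.06 m and height (world z) of fork below 0.05 m and contact force between the fingers and fork below 0.1 N), for 0.2 s.
2. the lid is fully shut (value of joint lid below 0.035 rad), for 0.2 s.
At the end, for the whole second after the job is handed in: The lid is shut to within 0.035 rad (6 mm at its free edge); the middle of the fork is within 60 mm of the dish's centre seen from above and lower than 50 mm, and the fork is at rest (value of joint lid below 0.035 rad and horizontal distance between fork and dish below 0.06 m and height (world z) of fork below 0.05 m and linear speed of fork below 0.03 m/s); the robot touches nothing.
It fails at once if a bystander (bowl, tin, mug, tumbler, soap, brush or spoon) is shifted by more than 40 mm (distance of any of bowl, tin, mug, tumbler, soap, brush, spoon from where it was at the start of the episode above 0.04 m).
It also fails if it takes over 54 s, if anything falls off the work surface, if the arm or the gripper's body presses on something with over 40 N, if the wrist force passes 120 N, or if a joint passes its speed limit or range.

### The arm

A 7-joint arm with a two-finger parallel gripper is mounted at the origin on the work surface. World frame = base frame: x ahead of the robot, y to its left, z up, the work surface at z = 0. Lengths are in m, angles in rad, forces in N, time in s.
With the tool pointing down it reaches from about 0.4 to 0.85 m from the base axis. Payload 4.5 kg.
Tool frame: the origin (TCP) lies between the finger pads; the fingertips stand 11 mm ahead of it and the grasp point (between the pads) lies 8 mm behind it (r.tip_reach is the distance from the TCP to the fingertips, in m); x points along the fingers, y is the direction in which the jaws open and shut, and the axes are right-handed (so a half turn about x gives the same grasp; the last joint's range is limited). The gripper opens to 88 mm and grips with 3 to 60 N. Pads are 18 mm wide; open, the fingers measure 123 mm over their backs; the gripper's body (75 mm by 187 mm) begins 45 mm behind the grasp point.
Start: joints at [-1.135, 0.689, -0.195, 1.565, 0.157, 0.902, -0.215], TCP at [0.244, 0.575, 0.25] pointing down, gripper open.
Joint ranges: [-3.01, 3.01], [-0.46, 2.08], [-1.47, 1.51], [0.13, 2.56], [-1, 4.14], [0.04, 2.09], [-2.66, 2.66]. Speed limits (rad/s): [2.57, 2.57, 3.14, 3.14, 3.14, 3.14, 3.14].

### API

Orientations are given as a unit quaternion [x, y, z, w].
In Python, from plant import r gives the robot as it stands.
- The arm moves only by the tool drive_tool, never from a script. Its argument "deltas" is a list of rows, each a list of 3 entries, a list of its own where there are three numbers: the turn, a rotation vector about the tool's x, y, z in degrees, then the shift along the tool's x, y, z in cm, then the finger opening in cm, from 0 to 8.81. A call has 1 to 12 rows; each row shifts and turns the commanded pose from where the row before left it, along the tool's axes as they then stand; what a row does not reach is not made up. A row lasts 1/12 s, in which the tool goes at most 41.7 mm and 7.16 degrees, less where a joint would pass 70% of its speed; a pose out of reach is approached as far as the arm can. A call is refused whole if a number of a shift passes 4.17 or a number of a turn 7.16, either way. A call with a gripper value outside its range is refused whole. The fingers move at their own pace and stop on an object; "force" is the grip in N (left out, the last holds). Time passes only in rows, so rows that do not move let the fingers close. It gives the time, the measured TCP pose, the force and the opening at its end, in the units of the state.
- r.get_state(): the state, without advancing time (a new reading comes with each control period).
- r.snapshot(name): name is "scene" or "top"; returns a dict with "color" (420x560x3 uint8, red, green, blue), "fov_y" (degrees; the focal length in pixels is half the picture's height over the tangent of half this angle, whatever the lens; pixels are square), "cx", "cy" (the principal point, pixels), "k1" (the pictures are not rectified: a ray, as slopes to the right and down, at radius r is drawn at 1 + k1 r^2 times it, then the intrinsics apply), "extrinsics" (4x4, takes a point from world to camera coordinates). Camera axes: x right, y up, looking along -z (the intrinsics and any distortion apply to the point x, -y, -z); pixel columns grow to the right and rows downward; lengths in m; the calibration is good to about 2 mm. A picture is of the moment at which its call begins. There is no depth.
- r.finish_job(): hands the job in, once; it reports no verdict.
The state is a dict: "clock": time; "q": joint angles; "qd": joint speeds; "joint_torque": joint torques, N m; "tool_pos": TCP position; "eef_rot": TCP orientation; "contact_force": force on the tool from outside, world axes, zero at the start; "moment": the same for the moment, N m; "opening": opening from 0.0 (shut) to 1.0 (fully open).
Only numpy, scipy, OpenCV 4.12 (cv2) and the standard library are available. Lean on these libraries where they do the work, as an engineer would, in place of code of your own. Each camera call takes 0.05 s, during which the arm holds its last target. There are 200 camera calls.

## Working session

There is one attempt and no reset: what is moved stays moved. The work goes in short steps, Python scripts to look and compute and a tool call to move; the robot and the scene stay as the last step left them, time stands still between calls to the robot, and variables do not carry over. Pictures are saved under pics/ and viewed, about 8 in all and at most 12, crops included, and the job is handed in when it is done.

Besides the shell and the picture viewer there is one more tool, called after "Emit:" as name(argument=value, ...), one argument or row to a line, values as JSON. drive_tool: Moves the arm, as the interface text tells. Its arguments: {"type":"object","properties":{"deltas":{"type":"array","items":{"type":"array"}},"force":{"type":"number"}},"required":["deltas"]}

```bash
ls; mkdir -p pics; cat > h.py <<'E'
import numpy as np, cv2
from plant import r
from scipy.spatial.transform import Rotation as R
def snap(n,f):
    s=r.snapshot(n); cv2.imwrite(f'pics/{f}.png',cv2.cvtColor(s['color'],cv2.COLOR_RGB2BGR)); np.save(f'pics/{f}.npy',{k:v for k,v in s.items()},allow_pickle=True); return s
def load(f): return np.load(f'pics/{f}.npy',allow_pickle=True).item()
def K(s):
    h=s['color'].shape[0]; f=h/2/np.tan(np.radians(s['fov_y'])/2)
    return np.array([[f,0,s['cx']],[0,f,s['cy']],[0,0,1.]]),np.array([s['k1'],0,0,0.])
def ray(s,uv):
    k,d=K(s); p=cv2.undistortPoints(np.array(uv,float).reshape(-1,1,2),k,d).reshape(-1,2)
    E=np.array(s['extrinsics']); c=-E[:3,:3].T@E[:3,3]
    return c,np.c_[p[:,0],-p[:,1],-np.ones(len(p))]@E[:3,:3]
def onz(s,uv,z):
    c,v=ray(s,uv); return c+v*((z-c[2])/v[:,2])[:,None]
def proj(s,P):
    k,d=K(s); E=np.array(s['extrinsics']); q=np.atleast_2d(P)@E[:3,:3].T+E[:3,3]
    return cv2.projectPoints(q*[1,-1,-1],np.zeros(3),np.zeros(3),k,d)[0].reshape(-1,2)
def crop(f,x0,y0,w,h,k):
    cv2.imwrite(f'pics/{f}_c{x0}.png',cv2.resize(cv2.imread(f'pics/{f}.png')[y0:y0+h,x0:x0+w],None,fx=k,fy=k,interpolation=cv2.INTER_CUBIC))
E
python3 - <<'E'
from h import *
a=snap('scene','s0');b=snap('top','t0')
for s in(a,b):
    print(s['fov_y'],s['cx'],s['cy'],s['k1'],ray(s,[[280,210]]))
st=r.get_state();print(st, r.tip_reach)
im=np.vstack([cv2.imread('pics/s0.png'),cv2.imread('pics/t0.png')])
E
```

```text
pics
51.99492753301018 280.9293125022265 208.95184021440886 -0.01617392080632613 (array([0.86775978, 0.74671232, 0.67041802]), array([[-0.39658779, -0.71322715, -0.57795825]]))
53.89191658319339 279.5158644545175 206.68573437735319 -0.00882739979115166 (array([0.42967089, 0.02320024, 1.18812895]), array([[ 0.04878794, -0.00837719, -0.99880694]]))
{'clock': 0.1, 'q': array([-1.13521009,  0.68984883, -0.1945272 ,  1.5662106 ,  0.15731912,
        0.90250143, -0.21509686]), 'qd': array([ 1.85464862e-03, -1.75598744e-03, -5.62478050e-04, -2.16138817e-03,
       -1.04153839e-03,  1.32072059e-03,  3.30945250e-05]), 'joint_torque': array([-3.96259231e-03, -5.28507221e+01, -1.27194721e+00, -1.53839743e+01,
       -5.26038988e-02,  1.91854473e-03,  3.97817075e-05]), 'tool_pos': array([0.24424615, 0.57472233, 0.24903025]), 'eef_rot': array([ 0.14051391,  0.69295811, -0.14162007,  0.69282657]), 'contact_force': array([ 0.77913469, -0.08385835, -0.1041602 ]), 'moment': array([-0.00363426,  0.02712821, -0.03573683]), 'opening': 1.0014219558354838} 0.011
```

View pics/s0.png

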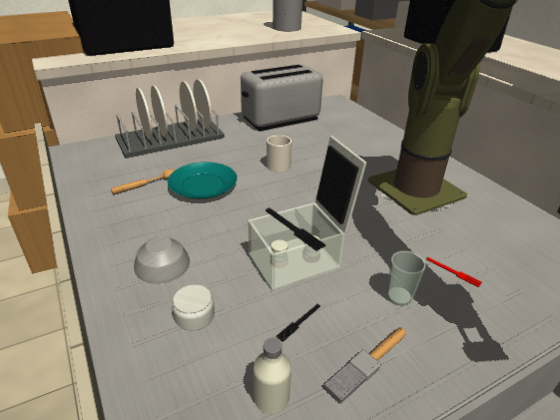

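View pics/t0.png

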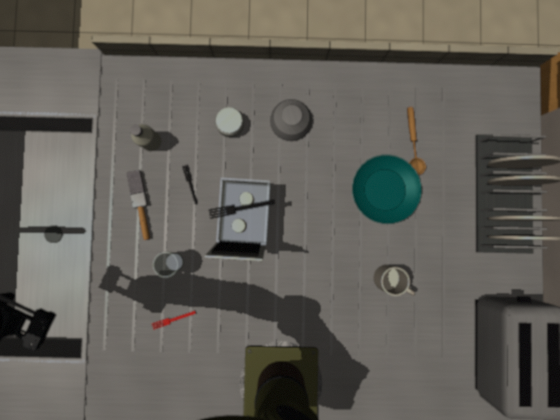

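Top view: up is world +x and left is +y. There are three forks: black across the canister (240,208), small black on the board (190,183) and red (175,320). The one on the canister fits, as it is the larger non-red one and lies on the rim. The dish is at (387,189). The lid stands on the robot side at about (236,250). I'll confirm in a crop.

```bash
python3 - <<'E'
from h import *
crop('t0',170,150,130,120,6)
crop('s0',225,130,150,160,4)
a=cv2.imread('pics/t0_c170.png');b=cv2.imread('pics/s0_c225.png')
b=cv2.resize(b,(540,576)) ; 
cv2.imwrite('pics/c1.png',a)
E
```

```text
(no output)
```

View pics/t0_c170.png

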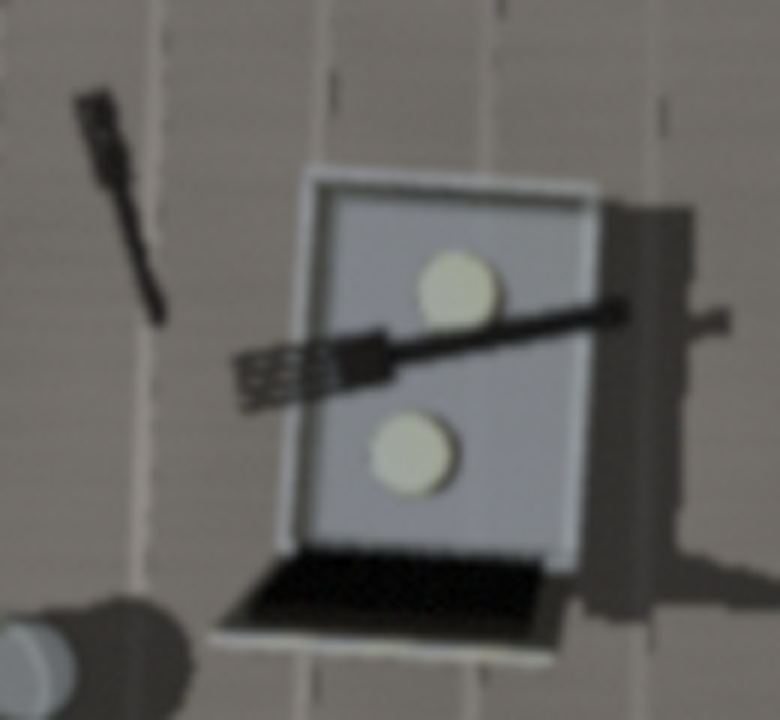

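View pics/s0_c225.png

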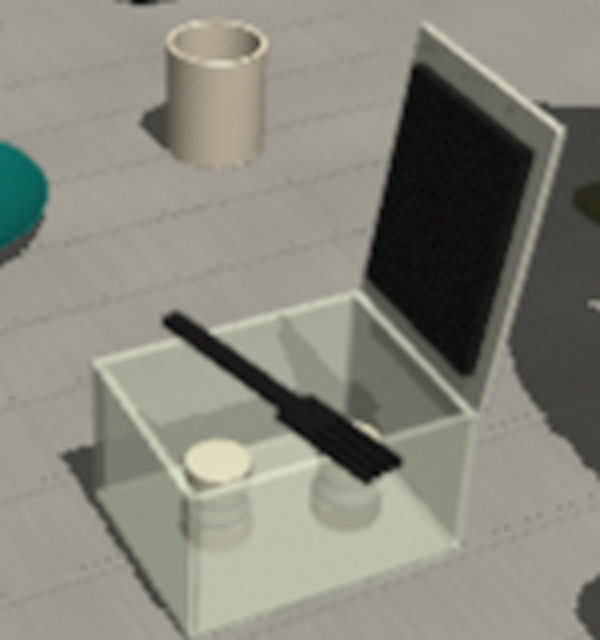

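```bash
python3 - <<'E'
from h import *
t=load('t0');s=load('s0')
tp=lambda u:np.array(u)/6+[169.6,149.6]
sp=lambda u:np.array(u)/4+[224.6,129.6]
c=onz(t,tp([(305,168),(598,185),(577,572),(278,553)]),.1);print('rim',c.round(4),c.mean(0))
print([np.linalg.norm(c[i]-c[i-1]) for i in range(4)])
f=onz(t,tp([(240,385),(628,310)]),.106);print('fork',f,f.mean(0),np.linalg.norm(f[0]-f[1]),np.degrees(np.arctan2(*(f[0]-f[1])[[1,0]])))
fs=onz(s,sp([(382,470),(172,318)]),.106);print('fork scene',fs,fs.mean(0))
rs=onz(s,sp([(97,362),(190,495),(473,413),(357,292)]),.1);print('rim scene',rs,rs.mean(0))
d=onz(t,[(353,189),(421,189),(387,156),(387,223)],.026);print('dish',d,d.mean(0))
ds=onz(s,[(168,182),(238,182),(203,165),(203,201)],.022);print('dish s',ds,ds.mean(0))
# lid
cen=(c.mean(0)+rs.mean(0))/2; yaw=np.arctan2(*((c[0]+c[1]-c[2]-c[3])[[1,0]]));print('yaw of canister -x',np.degrees(yaw))
a=np.array([np.cos(yaw),np.sin(yaw),0]);h=cen-a*.085;h[2]=.1;print('hinge',h)
b=np.array([-a[1],a[0],0])
print('pix',tp([(210,643),(552,663)]),sp([(425,22),(565,130)]))
for q in(1.6,1.7,1.8,1.9):
    e=h+.17*(a*np.cos(q)+np.array([0,0,1])*np.sin(q))+.006*(-a*np.sin(q)+np.array([0,0,1])*np.cos(q))
    print(q,e,proj(t,[e+b*.065,e-b*.065]).round(1).tolist(),proj(s,[e-b*.065,e+b*.065]).round(1).tolist())
E
```

```text
rim [[0.565  0.1736 0.1   ]
 [0.5605 0.0442 0.1   ]
 [0.3902 0.0494 0.1   ]
 [0.3956 0.1802 0.1   ]] [0.4778441  0.11185268 0.1       ]
[np.float64(0.16958577929283666), np.float64(0.1294345024580532), np.float64(0.17037560763394), np.float64(0.13096853638998343)]
fork [[0.46845563 0.19818496 0.106     ]
 [0.50513528 0.02968577 0.106     ]] [0.48679545 0.11393537 0.106     ] 0.172445278288736 102.28080886410956
fork scene [[0.46882881 0.20105744 0.106     ]
 [0.50408093 0.03460441 0.106     ]] [0.48645487 0.11783092 0.106     ]
rim scene [[0.5564162  0.04636667 0.1       ]
 [0.56146788 0.16838432 0.1       ]
 [0.39531313 0.17724609 0.1       ]
 [0.39049635 0.05150597 0.1       ]] [0.47592339 0.11087576 0.1       ]
dish [[ 0.55061629 -0.1917374   0.026     ]
 [ 0.55514058 -0.38496248  0.026     ]
 [ 0.64717794 -0.28754571  0.026     ]
 [ 0.4566216  -0.28896081  0.026     ]] [ 0.5523891 -0.2883016  0.026    ]
dish s [[ 0.64334556 -0.31542476  0.022     ]
 [ 0.46528069 -0.22860356  0.022     ]
 [ 0.52111582 -0.3650034   0.022     ]
 [ 0.58747272 -0.18091192  0.022     ]] [ 0.5543037  -0.27248591  0.022     ]
yaw of canister -x -1.9844262829228296
hinge [0.39193472 0.11430759 0.1       ]
pix [[204.6        256.76666667]
 [261.6        260.1       ]] [[330.85 135.1 ]
 [365.85 162.1 ]]
1.6 [0.38097993 0.11468716 0.26975232] [[204.9, 249.5], [263.6, 252.9]] [[323.5, 135.5], [358.2, 162.6]]
1.7 [0.36409787 0.1152721  0.26780995] [[204.5, 257.1], [263.1, 260.5]] [[330.1, 135.0], [365.2, 161.8]]
1.8 [0.34749395 0.1158474  0.26419088] [[204.3, 264.5], [262.8, 267.9]] [[336.5, 135.2], [372.0, 161.7]]
1.9 [0.33133406 0.11640732 0.25893128] [[204.2, 271.6], [262.4, 274.9]] [[342.5, 136.1], [378.2, 162.5]]
```

```bash
cat >> h.py <<'E'
def toolR(ang,tilt,flip=1):
    # jaw axis along horizontal heading ang (deg); body leans toward +heading by tilt
    a,t=np.radians([ang,tilt]); n=np.array([np.cos(a),np.sin(a),0]);z=np.array([0,0,1.])
    x=-(np.sin(t)*n+np.cos(t)*z); y=flip*(np.cos(t)*n-np.sin(t)*z)
    return R.from_matrix(np.c_[x,y,np.cross(x,y)])
def plan(*pts,Rt=None,Rc=None,p0=None):
    st=r.get_state(); Rc=R.from_quat(st['eef_rot']) if Rc is None else Rc
    p=np.array(st['tool_pos'] if p0 is None else p0); print('at',st['clock'],p.round(4),'open',st['opening'],'F',np.round(st['contact_force'],1))
    if Rt is not None:
        v=np.degrees((Rc.inv()*Rt).as_rotvec()); n=int(np.ceil(np.linalg.norm(v)/7)); print('turn',v.round(2),'rows',n,'each',(v/max(n,1)).round(2)); Rc=Rt
    for q in pts:
        q=np.array(q); d=Rc.inv().apply(q-p)*100; n=int(np.ceil(np.linalg.norm(d)/4.1)); print('to',q,'shift',d.round(2),'rows',n,'each',(d/max(n,1)).round(3)); p=q
E
python3 - <<'E'
from h import *
st=r.get_state();print(R.from_quat(st['eef_rot']).as_matrix().round(3))
for f in(1,-1):
    plan([.244,.575,.33],[.490,.100,.33],[.490,.100,.16],[.490,.100,.103],Rt=toolR(12.5,12,f))
E
```

```text
[[-0.     0.391  0.92 ]
 [-0.001  0.92  -0.391]
 [-1.    -0.002  0.   ]]
at 0.1 [0.2442 0.5747 0.249 ] open 1.0014219558354838 F [ 0.8 -0.1 -0.1]
turn [ 54.27   5.75 -11.  ] rows 8 each [ 6.78  0.72 -1.38]
to [0.244 0.575 0.33 ] shift [-7.92 -1.7  -0.03] rows 2 each [-3.958 -0.851 -0.016]
to [0.49 0.1  0.33] shift [-2.86 13.44 51.7 ] rows 14 each [-0.204  0.96   3.693]
to [0.49 0.1  0.16] shift [16.63  3.53 -0.  ] rows 5 each [ 3.326  0.707 -0.   ]
to [0.49  0.1   0.103] shift [ 5.58  1.19 -0.  ] rows 2 each [ 2.788  0.593 -0.   ]
at 0.1 [0.2442 0.5747 0.249 ] open 1.0014219558354838 F [ 0.8 -0.1 -0.1]
turn [-124.98   13.04    6.82] rows 18 each [-6.94  0.72  0.38]
to [0.244 0.575 0.33 ] shift [-7.92  1.7   0.03] rows 2 each [-3.958  0.851  0.016]
to [0.49 0.1  0.33] shift [ -2.86 -13.44 -51.7 ] rows 14 each [-0.204 -0.96  -3.693]
to [0.49 0.1  0.16] shift [16.63 -3.53 -0.  ] rows 5 each [ 3.326 -0.707 -0.   ]
to [0.49  0.1   0.103] shift [ 5.58 -1.19 -0.  ] rows 2 each [ 2.788 -0.593 -0.   ]
```

Emit:
drive_tool(
  deltas=[
    [[0,0,0],[-4,0,0],6],
    [[0,0,0],[-4,0,0],6],
    [[6.0,0.64,-1.22],[0,0,0],6],
    [[6.0,0.64,-1.22],[0,0,0],6],
    [[6.0,0.64,-1.22],[0,0,0],6],
    [[6.0,0.64,-1.22],[0,0,0],6],
    [[6.0,0.64,-1.22],[0,0,0],6],
    [[6.0,0.64,-1.22],[0,0,0],6],
    [[6.0,0.64,-1.22],[0,0,0],6],
    [[6.0,0.64,-1.22],[0,0,0],6],
    [[6.0,0.64,-1.22],[0,0,0],6],
    [[0,0,0],[0,0,0],6],
  ],
)

```text
clock: 1.1
tool_pos: [0.2456, 0.5745, 0.3289]
eef_rot: [0.383, 0.595, -0.498, 0.502]
contact_force: [0.2, -0.9, -0.6]
opening: 0.685
```

Emit:
drive_tool(
  deltas=[
    [[0,0,0],[-0.14,0.67,2.6],6],
    [[0,0,0],[-0.14,0.67,2.6],6],
    [[0,0,0],[-0.14,0.67,2.6],6],
    [[0,0,0],[-0.14,0.67,2.6],6],
    [[0,0,0],[-0.14,0.67,2.6],6],
    [[0,0,0],[-0.14,0.67,2.6],6],
    [[0,0,0],[-0.14,0.67,2.6],6],
    [[0,0,0],[-0.14,0.67,2.6],6],
    [[0,0,0],[-0.14,0.67,2.6],6],
    [[0,0,0],[-0.14,0.67,2.6],6],
    [[0,0,0],[-0.14,0.67,2.6],6],
    [[0,0,0],[-0.14,0.67,2.6],6],
  ],
)

```text
clock: 2.1
tool_pos: [0.3936, 0.288, 0.3288]
eef_rot: [0.381, 0.597, -0.495, 0.504]
contact_force: [0.4, 1.5, -0.5]
opening: 0.681
```

```bash
python3 - <<'E'
from h import *
plan([.490,.100,.33],[.490,.100,.14],[.490,.100,.103],Rt=toolR(12.5,12,1))
E
```

```text
at 2.1 [0.3936 0.288  0.3288] open 0.681333714433523 F [ 0.4  1.5 -0.5]
turn [ 0.52 -0.03 -0.07] rows 1 each [ 0.52 -0.03 -0.07]
to [0.49 0.1  0.33] shift [-1.23  5.2  20.44] rows 6 each [-0.205  0.867  3.406]
to [0.49 0.1  0.14] shift [18.58  3.95 -0.  ] rows 5 each [ 3.717  0.79  -0.   ]
to [0.49  0.1   0.103] shift [ 3.62  0.77 -0.  ] rows 1 each [ 3.619  0.769 -0.   ]
```

Emit:
drive_tool(
  deltas=[
    [[0.5,0,0],[-0.15,0.65,2.55],6],
    [[0,0,0],[-0.15,0.65,2.55],6],
    [[0,0,0],[-0.15,0.65,2.55],6],
    [[0,0,0],[-0.15,0.65,2.55],6],
    [[0,0,0],[-0.15,0.65,2.55],6],
    [[0,0,0],[-0.15,0.65,2.55],6],
    [[0,0,0],[-0.15,0.65,2.55],6],
    [[0,0,0],[-0.15,0.65,2.55],6],
    [[0,0,0],[0,0,0],6],
    [[0,0,0],[0,0,0],6],
  ],
)

```text
clock: 2.93
tool_pos: [0.4894, 0.1001, 0.3295]
eef_rot: [0.384, 0.594, -0.499, 0.501]
contact_force: [-0.5, 0.2, 0.5]
opening: 0.679
```

Emit:
drive_tool(
  deltas=[
    [[0,0,0],[2.32,0.49,0],6],
    [[0,0,0],[2.32,0.49,0],6],
    [[0,0,0],[2.32,0.49,0],6],
    [[0,0,0],[2.32,0.49,0],6],
    [[0,0,0],[2.32,0.49,0],6],
    [[0,0,0],[2.32,0.49,0],6],
    [[0,0,0],[2.32,0.49,0],6],
    [[0,0,0],[2.32,0.49,0],6],
    [[0,0,0],[0,0,0],6],
  ],
)

```text
clock: 3.68
tool_pos: [0.4859, 0.1029, 0.1368]
eef_rot: [0.381, 0.597, -0.499, 0.5]
contact_force: [-1.0, 0.1, 1.2]
opening: 0.68
```

```bash
python3 - <<'E'
from h import *
plan([.490,.100,.103],Rt=toolR(12.5,12,1))
snap('scene','s1'); snap('top','t1'); crop('s1',225,120,190,150,4)
E
```

```text
at 3.6833 [0.4859 0.1029 0.1368] open 0.6804365859076228 F [-1.   0.1  1.2]
turn [ 0.07 -0.1   0.36] rows 1 each [ 0.07 -0.1   0.36]
to [0.49  0.1   0.103] shift [3.24 1.03 0.37] rows 1 each [3.236 1.028 0.373]
```

View pics/s1_c225.png

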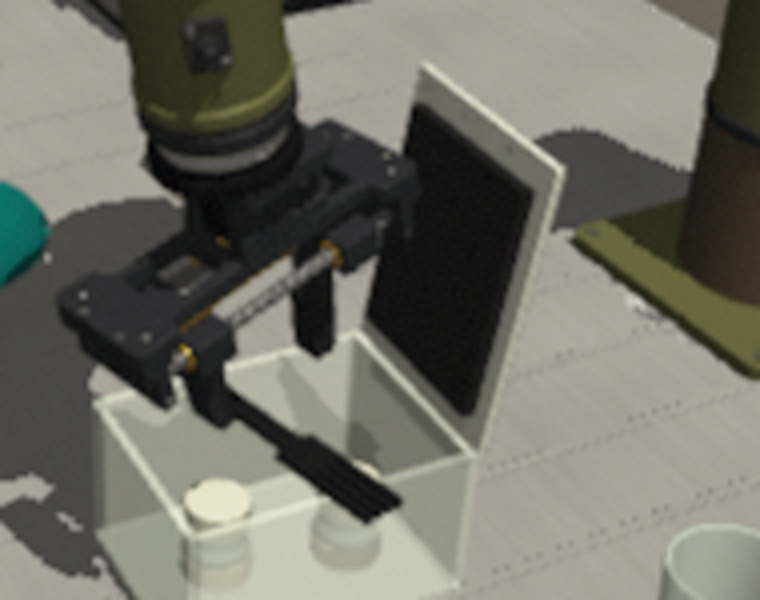

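Crop (offset 225,120, ×4): the gripper straddles the fork handle near (230,400). The lid's top corners at (425,62) and (565,168) have not moved. I'll go down and grip.

Emit:
drive_tool(
  deltas=[
    [[0,0,0],[1.1,0.4,0.1],6],
    [[0,0,0],[1.1,0.4,0.1],6],
    [[0,0,0],[1.05,0.3,0.1],6],
    [[0,0,0],[0,0,0],6],
    [[0,0,0],[0,0,0],0.5],
    [[0,0,0],[0,0,0],0.5],
    [[0,0,0],[0,0,0],0.5],
    [[0,0,0],[0,0,0],0.5],
    [[0,0,0],[0,0,0],0.5],
    [[0,0,0],[0,0,0],0.5],
    [[0,0,0],[0,0,0],0.5],
  ],
  force=15,
)

```text
clock: 4.7
tool_pos: [0.4937, 0.0992, 0.1061]
eef_rot: [0.384, 0.594, -0.498, 0.501]
contact_force: [0.4, 0.4, 0.2]
opening: 0.178
```

Emit:
drive_tool(
  deltas=[
    [[0,0,0],[0,0,0],0.5],
    [[0,0,0],[0,0,0],0.5],
    [[0,0,0],[0,0,0],0.5],
    [[0,0,0],[-0.3,-0.06,0],0.5],
    [[0,0,0],[-1,-0.21,0],0.5],
    [[0,0,0],[-2,-0.42,0],0.5],
    [[0,0,0],[-2,-0.42,0],0.5],
    [[0,0,0],[-2,-0.42,0],0.5],
    [[0,0,0],[-2,-0.42,0],0.5],
    [[0,0,0],[-2,-0.42,0],0.5],
    [[0,0,0],[0,0,0],0.5],
  ],
)

```text
clock: 5.62
tool_pos: [0.496, 0.0995, 0.2253]
eef_rot: [0.386, 0.592, -0.497, 0.503]
contact_force: [0.1, -0.2, -0.3]
opening: 0.142
```

```bash
python3 - <<'E'
from h import *
st=r.get_state();print(st['opening'])
for f,a in((1,12.5),):
  for ang in (12.5,-20,45):
    plan([.50,.09,.30],[.55,-.27,.30],[.55,-.27,.07],[.55,-.27,.026],Rt=toolR(ang,12,1))
snap('scene','s2'); snap('top','t2'); crop('s2',225,100,190,150,4)
E
```

```text
0.14205078491511516
at 5.6167 [0.496  0.0995 0.2253] open 0.14205078491511516 F [ 0.1 -0.2 -0.3]
turn [-0.24 -0.08 -0.47] rows 1 each [-0.24 -0.08 -0.47]
to [0.5  0.09 0.3 ] shift [-7.34 -1.37  1.02] rows 2 each [-3.671 -0.684  0.509]
to [ 0.55 -0.27  0.3 ] shift [ 0.61 -2.85 36.23] rows 9 each [ 0.067 -0.316  4.025]
to [ 0.55 -0.27  0.07] shift [22.5   4.78 -0.  ] rows 6 each [ 3.75   0.797 -0.   ]
to [ 0.55  -0.27   0.026] shift [ 4.3   0.91 -0.  ] rows 2 each [ 2.152  0.457 -0.   ]
at 5.6167 [0.496  0.0995 0.2253] open 0.14205078491511516 F [ 0.1 -0.2 -0.3]
turn [31.58  6.54 -0.45] rows 5 each [ 6.32  1.31 -0.09]
to [0.5  0.09 0.3 ] shift [-7.45 -0.86  0.76] rows 2 each [-3.725 -0.431  0.379]
to [ 0.55 -0.27  0.3 ] shift [-3.54 16.64 32.12] rows 9 each [-0.393  1.849  3.569]
to [ 0.55 -0.27  0.07] shift [22.5   4.78  0.  ] rows 6 each [3.75  0.797 0.   ]
to [ 0.55  -0.27   0.026] shift [4.3  0.91 0.  ] rows 2 each [2.152 0.457 0.   ]
at 5.6167 [0.496  0.0995 0.2253] open 0.14205078491511516 F [ 0.1 -0.2 -0.3]
turn [-32.05  -6.71  -0.47] rows 5 each [-6.41 -1.34 -0.09]
to [0.5  0.09 0.3 ] shift [-7.22 -1.93  0.96] rows 2 each [-3.612 -0.966  0.48 ]
to [ 0.55 -0.27  0.3 ] shift [  4.56 -21.44  28.99] rows 9 each [ 0.506 -2.382  3.221]
to [ 0.55 -0.27  0.07] shift [22.5   4.78  0.  ] rows 6 each [3.75  0.797 0.   ]
to [ 0.55  -0.27   0.026] shift [4.3  0.91 0.  ] rows 2 each [2.152 0.457 0.   ]
```

View pics/s2_c225.png

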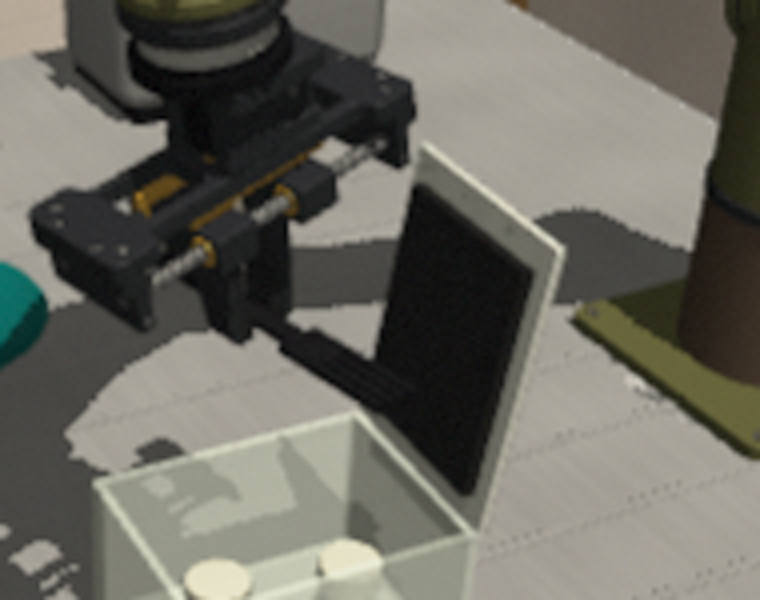

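Fork held level at about (340,360) in the crop, and the lid has not moved. I'll carry it to the dish.

```bash
python3 - <<'E'
from h import *
plan([.50,.095,.27],[.555,-.297,.27],[.555,-.297,.07],[.555,-.297,.027])
E
```

```text
at 5.7167 [0.4942 0.0993 0.2223] open 0.1456024670281289 F [ 0.4 -0.3 -0.3]
to [0.5   0.095 0.27 ] shift [-4.77 -0.52  0.54] rows 2 each [-2.385 -0.259  0.271]
to [ 0.555 -0.297  0.27 ] shift [ 0.59 -2.9  39.47] rows 10 each [ 0.059 -0.29   3.947]
to [ 0.555 -0.297  0.07 ] shift [1.958e+01 4.100e+00 1.000e-02] rows 5 each [3.915e+00 8.190e-01 2.000e-03]
to [ 0.555 -0.297  0.027] shift [4.21 0.88 0.  ] rows 2 each [2.104e+00 4.400e-01 1.000e-03]
```

Emit:
drive_tool(
  deltas=[
    [[0,0,0],[-2.4,-0.26,0.27],0.5],
    [[0,0,0],[-2.4,-0.26,0.27],0.5],
    [[0,0,0],[0.03,-0.15,2],0.5],
    [[0,0,0],[0.03,-0.15,2],0.5],
    [[0,0,0],[0.03,-0.15,2],0.5],
    [[0,0,0],[0.03,-0.15,2],0.5],
    [[0,0,0],[0.03,-0.15,2],0.5],
    [[0,0,0],[0.03,-0.15,2],0.5],
    [[0,0,0],[0.03,-0.15,2],0.5],
    [[0,0,0],[0.03,-0.15,2],0.5],
    [[0,0,0],[0.03,-0.15,2],0.5],
    [[0,0,0],[0.03,-0.15,2],0.5],
  ],
)

```text
clock: 6.72
tool_pos: [0.5266, -0.1045, 0.2683]
eef_rot: [0.383, 0.595, -0.499, 0.5]
contact_force: [-0.3, -0.5, -0.8]
opening: 0.146
```

Emit:
drive_tool(
  deltas=[
    [[0,0,0],[0.03,-0.15,2],0.5],
    [[0,0,0],[0.03,-0.15,2],0.5],
    [[0,0,0],[0.03,-0.15,2],0.5],
    [[0,0,0],[0.03,-0.15,2],0.5],
    [[0,0,0],[0.03,-0.15,2],0.5],
    [[0,0,0],[0.03,-0.15,2],0.5],
    [[0,0,0],[0.03,-0.15,2],0.5],
    [[0,0,0],[0.03,-0.15,2],0.5],
    [[0,0,0],[0.03,-0.15,2],0.5],
    [[0,0,0],[0.03,-0.15,1.5],0.5],
    [[0,0,0],[0,0,0],0.5],
    [[0,0,0],[0,0,0],0.5],
  ],
)

```text
clock: 7.72
tool_pos: [0.553, -0.2975, 0.2682]
eef_rot: [0.384, 0.594, -0.499, 0.5]
contact_force: [-0.6, 1.2, -0.9]
opening: 0.145
```

```bash
python3 - <<'E'
from h import *
plan([.555,-.297,.08],[.555,-.297,.027],Rt=toolR(12.5,12,1))
E
```

```text
at 7.7167 [ 0.553  -0.2975  0.2682] open 0.14455671716114152 F [-0.6  1.2 -0.9]
turn [-0.28 -0.18  0.06] rows 1 each [-0.28 -0.18  0.06]
to [ 0.555 -0.297  0.08 ] shift [18.37  4.11 -0.  ] rows 5 each [ 3.674e+00  8.230e-01 -1.000e-03]
to [ 0.555 -0.297  0.027] shift [ 5.18  1.1  -0.  ] rows 2 each [ 2.592  0.551 -0.   ]
```

Emit:
drive_tool(
  deltas=[
    [[0,0,0],[2.3,0.5,0],0.5],
    [[0,0,0],[2.3,0.5,0],0.5],
    [[0,0,0],[2.3,0.5,0],0.5],
    [[0,0,0],[2.3,0.5,0],0.5],
    [[0,0,0],[2.3,0.5,0],0.5],
    [[0,0,0],[2.3,0.5,0],0.5],
    [[0,0,0],[2.3,0.5,0],0.5],
    [[0,0,0],[2.3,0.5,0],0.5],
    [[0,0,0],[0,0,0],0.5],
  ],
)

```text
clock: 8.47
tool_pos: [0.5522, -0.293, 0.0767]
eef_rot: [0.383, 0.598, -0.498, 0.498]
contact_force: [-1.1, -0.2, -0.2]
opening: 0.145
```

Emit:
drive_tool(
  deltas=[
    [[0,0,0],[1.0,0.21,0],0.5],
    [[0,0,0],[1.0,0.21,0],0.5],
    [[0,0,0],[1.0,0.21,0],0.5],
    [[0,0,0],[1.0,0.21,0],0.5],
    [[0,0,0],[0.8,0.17,0],0.5],
    [[0,0,0],[0,0,0],0.5],
    [[0,0,0],[0,0,0],0.5],
  ],
)

```text
clock: 9.05
tool_pos: [0.5546, -0.2973, 0.032]
eef_rot: [0.384, 0.594, -0.499, 0.501]
contact_force: [0.4, -0.5, 0.5]
opening: 0.144
```

```bash
python3 - <<'E'
from h import *
plan()
snap('scene','s3'); crop('s3',100,90,190,150,4)
E
```

```text
at 9.05 [ 0.5546 -0.2973  0.032 ] open 0.14404486121736293 F [ 0.4 -0.5  0.5]
```

View pics/s3_c100.png

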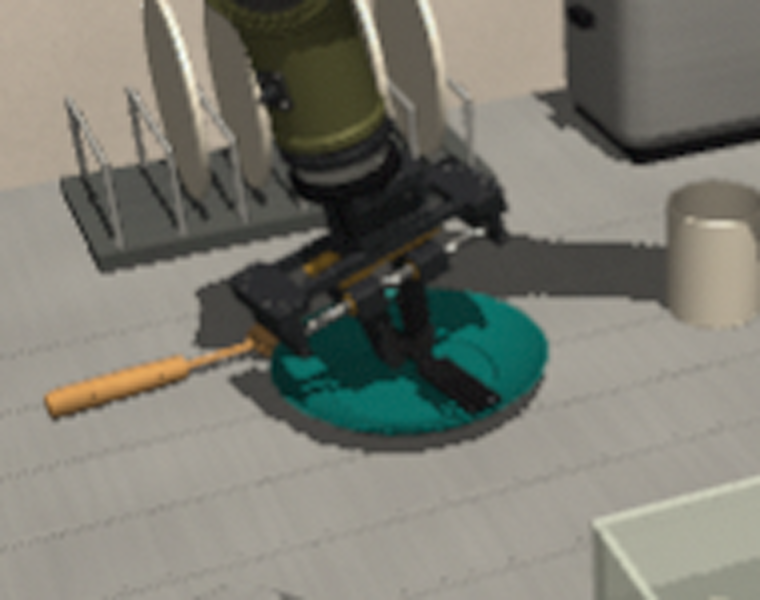

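The fork (head at about (460,385)) is inside the dish. I'll lower it a touch and release.

Emit:
drive_tool(
  deltas=[
    [[0,0,0],[0.4,0.09,0],0.5],
    [[0,0,0],[0,0,0],0.5],
    [[0,0,0],[0,0,0],3.5],
    [[0,0,0],[0,0,0],3.5],
    [[0,0,0],[0,0,0],3.5],
    [[0,0,0],[0,0,0],3.5],
    [[0,0,0],[0,0,0],3.5],
    [[0,0,0],[-0.5,-0.1,0],3.5],
    [[0,0,0],[-1,-0.21,0],3.5],
    [[0,0,0],[-2,-0.42,0],3.5],
    [[0,0,0],[-2,-0.42,0],3.5],
    [[0,0,0],[-2,-0.42,0],3.5],
  ],
)

```text
clock: 10.1
tool_pos: [0.5551, -0.2973, 0.1065]
eef_rot: [0.384, 0.594, -0.498, 0.501]
contact_force: [-0.7, -0.5, 0.1]
opening: 0.395
```

Emit:
drive_tool(
  deltas=[
    [[0,0,0],[-2.5,-0.5,0],3.5],
    [[0,0,0],[-2.5,-0.5,0],3.5],
    [[0,0,0],[-2.5,-0.5,0],3.5],
    [[0,0,0],[-2.5,-0.5,0],3.5],
    [[0,0,0],[-2.5,-0.5,0],3.5],
    [[0,0,0],[-2.5,-0.5,0],1],
    [[0,0,0],[-2.5,-0.5,0],0],
    [[0,0,0],[-2.5,-0.5,0],0],
    [[0,0,0],[-2,-0.42,0],0],
    [[0,0,0],[0,0,0],0],
  ],
)

```text
clock: 10.93
tool_pos: [0.5589, -0.298, 0.335]
eef_rot: [0.385, 0.591, -0.498, 0.505]
contact_force: [0.4, -0.4, 1.1]
opening: 0.044
```

```bash
python3 - <<'E'
from h import *
plan()
a=snap('scene','s4'); b=snap('top','t4'); 
x=cv2.resize(cv2.imread('pics/s4.png')[140:260,130:330],(800,480)); 
y=cv2.imread('pics/t4.png')[130:250,330:450]
cv2.imwrite('pics/m4.png',np.hstack([cv2.resize(cv2.imread('pics/s4.png')[150:230,150:250],(400,320),interpolation=2),cv2.resize(cv2.imread('pics/t4.png')[140:240,325:450],(400,320),interpolation=2)]))
E
```

```text
at 10.9333 [ 0.5589 -0.298   0.335 ] open 0.04373611275629011 F [ 0.4 -0.4  1.1]
```

View pics/m4.png

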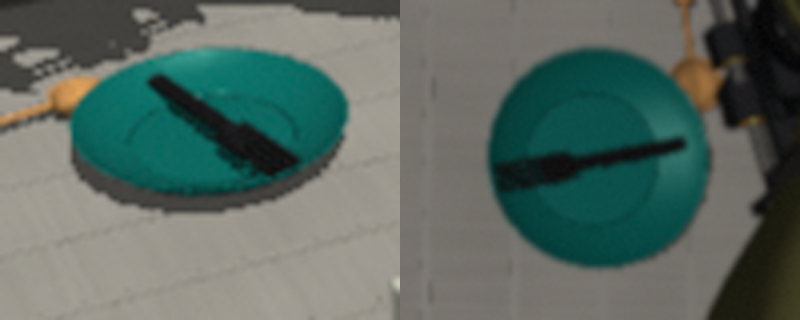

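The fork lies in the dish: in the top view its middle is about 5 mm from the dish's centre, and it is let go. Next is the lid, which I'll hook from behind with closed fingers and guide over.

```bash
cat >> h.py <<'E'
yaw=np.radians(-1.9); A=np.array([np.cos(yaw),np.sin(yaw),0]);B=np.array([-A[1],A[0],0]);Z=np.array([0,0,1.])
H=np.array([.392,.1135,.1]); W=.010
def lidR(th,flip=1):
    t=np.radians(th); x=-(np.sin(t)*A+np.cos(t)*Z); y=flip*B; return R.from_matrix(np.c_[x,y,np.cross(x,y)])
def lidT(q,th,rho=.15,gap=0,off=0):
    t=np.radians(th); u=np.sin(t)*A+np.cos(t)*Z; f=np.cos(t)*A-np.sin(t)*Z
    e=np.cos(q)*A+np.sin(q)*Z; n=-np.sin(q)*A+np.cos(q)*Z
    c=H+rho*e+.006*n          # tip's front corner on face
    edge=H+.17*e+.006*n
    pen=max(0,-(edge-c)@f) if (edge-c)@u>0 else 0
    # back corner for a flat tip
    p=c+.011*u-W*f; 
    back=((p-.011*u-W*f)-edge)@n
    s=max(0,-back)+max(0,0 if pen==0 else pen*abs(f@n)*1)
    return p+n*(gap+s)+B*off
E
python3 - <<'E'
from h import *
print(r.get_state()['q'].round(2))
for f in(1,-1):
    T=lidT(1.7,25,gap=.012); print(T)
    plan([.5,-.25,.37],[T[0],T[1],.37],T,Rt=lidR(25,f))
E
```

```text
[0.3  0.71 0.11 1.28 0.05 1.32 0.6 ]
[0.34146361 0.11517646 0.25946022]
at 11.0333 [ 0.5573 -0.2969  0.3303] open 0.007251924866863574 F [ 0.2  0.5 -0.3]
turn [-76.08  13.4   -6.52] rows 12 each [-6.34  1.12 -0.54]
to [ 0.5  -0.25  0.37] shift [-1.11  4.5  -7.01] rows 3 each [-0.37   1.499 -2.335]
to [0.34146361 0.11517646 0.37      ] shift [  7.21  35.97 -15.46] rows 10 each [ 0.721  3.597 -1.546]
to [0.34146361 0.11517646 0.25946022] shift [10.02  0.    4.67] rows 3 each [3.339 0.    1.557]
[0.34146361 0.11517646 0.25946022]
at 11.0333 [ 0.5573 -0.2969  0.3303] open 0.007251924866863574 F [ 0.2  0.5 -0.3]
turn [102.96  -6.95 -14.29] rows 15 each [ 6.86 -0.46 -0.95]
to [ 0.5  -0.25  0.37] shift [-1.11 -4.5   7.01] rows 3 each [-0.37  -1.499  2.335]
to [0.34146361 0.11517646 0.37      ] shift [  7.21 -35.97  15.46] rows 10 each [ 0.721 -3.597  1.546]
to [0.34146361 0.11517646 0.25946022] shift [10.02 -0.   -4.67] rows 3 each [ 3.339 -0.    -1.557]
```

Emit:
drive_tool(
  deltas=[
    [[-6.34,1.12,-0.54],[-1,0,0],0],
    [[-6.34,1.12,-0.54],[-1,0,0],0],
    [[-6.34,1.12,-0.54],[-1,0,0],0],
    [[-6.34,1.12,-0.54],[-1,0,0],0],
    [[-6.34,1.12,-0.54],[0,0,0],0],
    [[-6.34,1.12,-0.54],[0,0,0],0],
    [[-6.34,1.12,-0.54],[0,0,0],0],
    [[-6.34,1.12,-0.54],[0,0,0],0],
    [[-6.34,1.12,-0.54],[0,0,0],0],
    [[-6.34,1.12,-0.54],[0,0,0],0],
    [[-6.34,1.12,-0.54],[0,0,0],0],
    [[-6.34,1.12,-0.54],[0,0,0],0],
  ],
)

```text
clock: 12.03
tool_pos: [0.5656, -0.2959, 0.3665]
eef_rot: [0.013, 0.845, -0.006, 0.535]
contact_force: [0.0, -0.5, 0.1]
opening: 0.008
```

```bash
python3 - <<'E'
from h import *
print(r.get_state()['q'].round(2))
T=lidT(1.7,25,gap=.012); print(T)
plan([.42,-.05,.37],[T[0],T[1],.37],T,Rt=lidR(25,1))
E
```

```text
[ 0.42  0.85 -0.21  0.91  0.26  1.82  1.8 ]
[0.34146361 0.11517646 0.25946022]
at 12.0333 [ 0.5656 -0.2959  0.3665] open 0.007745440985249472 F [ 0.  -0.5  0.1]
turn [ 0.37 -0.37 -0.12] rows 1 each [ 0.37 -0.37 -0.12]
to [ 0.42 -0.05  0.37] shift [  6.17  24.09 -14.08] rows 7 each [ 0.882  3.442 -2.011]
to [0.34146361 0.11517646 0.37      ] shift [ 3.55 16.25 -7.61] rows 5 each [ 0.71   3.25  -1.522]
to [0.34146361 0.11517646 0.25946022] shift [10.02  0.    4.67] rows 3 each [3.339 0.    1.557]
```

Emit:
drive_tool(
  deltas=[
    [[0,0,0],[0.62,2.4,-1.4],0],
    [[0,0,0],[0.62,2.4,-1.4],0],
    [[0,0,0],[0.62,2.4,-1.4],0],
    [[0,0,0],[0.62,2.4,-1.4],0],
    [[0,0,0],[0.62,2.4,-1.4],0],
    [[0,0,0],[0.62,2.4,-1.4],0],
    [[0,0,0],[0.62,2.4,-1.4],0],
    [[0,0,0],[0.62,2.4,-1.4],0],
    [[0,0,0],[0.62,2.4,-1.4],0],
    [[0,0,0],[0.62,2.4,-1.4],0],
    [[0,0,0],[0,0,0],0],
  ],
)

```text
clock: 12.95
tool_pos: [0.418, -0.046, 0.3717]
eef_rot: [0.012, 0.845, -0.005, 0.535]
contact_force: [-1.2, 0.7, -0.3]
opening: 0.006
```

```bash
python3 - <<'E'
from h import *
print(r.get_state()['q'].round(2))
T=lidT(1.7,25,gap=.012); print(T)
plan([T[0],T[1],.37],T,Rt=lidR(25,1))
E
```

```text
[ 0.2   0.5  -0.31  1.65  0.09  1.45  1.41]
[0.34146361 0.11517646 0.25946022]
at 12.95 [ 0.418  -0.046   0.3717] open 0.006405201297388588 F [-1.2  0.7 -0.3]
turn [ 0.53 -0.38 -0.08] rows 1 each [ 0.53 -0.38 -0.08]
to [0.34146361 0.11517646 0.37      ] shift [ 3.61 15.86 -7.34] rows 5 each [ 0.722  3.171 -1.468]
to [0.34146361 0.11517646 0.25946022] shift [10.02  0.    4.67] rows 3 each [3.339 0.    1.557]
```

Emit:
drive_tool(
  deltas=[
    [[0.5,-0.4,0],[0.52,2.27,-1.1],0],
    [[0,0,0],[0.52,2.27,-1.1],0],
    [[0,0,0],[0.52,2.27,-1.1],0],
    [[0,0,0],[0.52,2.27,-1.1],0],
    [[0,0,0],[0.52,2.27,-1.1],0],
    [[0,0,0],[0.52,2.27,-1.1],0],
    [[0,0,0],[0.52,2.27,-1.1],0],
    [[0,0,0],[0,0,0],0],
  ],
)

```text
clock: 13.62
tool_pos: [0.3398, 0.1147, 0.3705]
eef_rot: [0.014, 0.843, -0.009, 0.538]
contact_force: [-0.0, -1.1, -0.7]
opening: 0.004
```

```bash
python3 - <<'E'
from h import *
print(r.get_state()['q'].round(2))
T=lidT(1.7,25,gap=.015); print(T)
plan([T[0],T[1],.31],T,Rt=lidR(25,1))
E
```

```text
[-0.05  0.4  -0.4   1.84 -0.05  1.32  1.11]
[0.33849026 0.1152751  0.25907368]
at 13.6167 [0.3398 0.1147 0.3705] open 0.003915398821201018 F [-0.  -1.1 -0.7]
turn [-0.04  0.1  -0.02] rows 1 each [-0.04  0.1  -0.02]
to [0.33849026 0.1152751  0.31      ] shift [5.54 0.06 2.44] rows 2 each [2.771 0.028 1.218]
to [0.33849026 0.1152751  0.25907368] shift [4.62 0.   2.15] rows 2 each [2.308 0.    1.076]
```

Emit:
drive_tool(
  deltas=[
    [[0,0,0],[1.4,0,0.6],0],
    [[0,0,0],[1.4,0,0.6],0],
    [[0,0,0],[1.4,0,0.6],0],
    [[0,0,0],[1.4,0,0.6],0],
    [[0,0,0],[1.4,0,0.65],0],
    [[0,0,0],[1.4,0,0.65],0],
    [[0,0,0],[1.4,0,0.65],0],
    [[0,0,0],[0,0,0],0],
  ],
)

```text
clock: 14.28
tool_pos: [0.3398, 0.1095, 0.2613]
eef_rot: [0.016, 0.843, -0.013, 0.537]
contact_force: [-0.2, -0.2, 0.4]
opening: 0.006
```

```bash
python3 - <<'E'
from h import *
st=r.get_state();print(st['q'].round(2),st['tool_pos'],st['contact_force'])
snap('scene','s5'); crop('s5',250,50,190,150,4)
# path
p=None;Rc=None
for q,th in((1.7,25),(1.5,25),(1.3,25),(1.1,25),(.9,20),(.7,15),(.5,10),(.3,5),(.15,0),(.0,0)):
    print(q,th,lidT(q,th).round(4))
E
```

```text
[-0.07  0.55 -0.38  1.99  0.    1.02  1.09] [0.3398238  0.10949117 0.26130353] [-0.22260942 -0.22043166  0.38988554]
1.7 25 [0.3534 0.1148 0.261 ]
1.5 25 [0.3856 0.1137 0.2647]
1.3 25 [0.4188 0.1126 0.2612]
1.1 25 [0.4502 0.1116 0.2506]
0.9 20 [0.4749 0.1108 0.235 ]
0.7 15 [0.496  0.1101 0.2144]
0.5 10 [0.5128 0.1095 0.1897]
0.3 5 [0.5245 0.1091 0.1619]
0.15 0 [0.5293 0.1089 0.1393]
0.0 0 [0.5319 0.1089 0.117 ]
```

View pics/s5_c250.png

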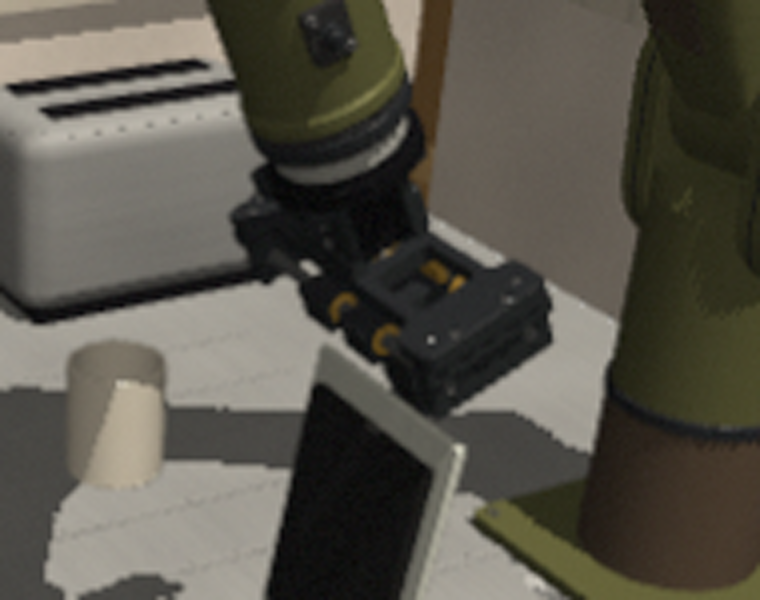

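The fingers are behind the lid's upper edge near (400,390), and the lid has not moved. I'll push it forward along the arc.

Emit:
drive_tool(
  deltas=[
    [[0,0,0],[-0.42,0,0.91],0],
    [[0,0,0],[-0.42,0,0.91],0],
    [[0,0,0],[-0.42,0,0.91],0],
    [[0,0,0],[-0.42,0,0.91],0],
    [[0,0,0],[-0.42,0,0.91],0],
    [[0,0,0],[-0.42,0,0.91],0],
    [[0,0,0],[-0.42,0,0.91],0],
    [[0,0,0],[-0.42,0,0.91],0],
    [[0,0,0],[-0.12,0,1.1],0],
    [[0,0,0],[-0.12,0,1.1],0],
    [[0,0,0],[-0.12,0,1.1],0],
    [[0,0,0],[0,0,0],0],
  ],
)

```text
clock: 15.33
tool_pos: [0.4539, 0.1058, 0.2529]
eef_rot: [0.017, 0.842, -0.012, 0.539]
contact_force: [-0.1, -0.5, -0.4]
opening: 0.001
```

```bash
python3 - <<'E'
from h import *
st=r.get_state();print(st['q'].round(2),st['tool_pos'],st['contact_force'])
snap('scene','s6'); crop('s6',220,70,190,150,4)
plan(Rt=lidR(20))
Rp=R.from_quat(st['eef_rot']);pp=st['tool_pos']
for q,th in((.9,20),(.7,15),(.5,10),(.3,5),(.15,0),(.0,0)):
    T=lidT(q,th);print(q,th,'shift',(Rp.inv().apply(T-pp)*100).round(2),'turn',np.degrees((Rp.inv()*lidR(th)).as_rotvec()).round(2)); pp=T;Rp=lidR(th)
E
```

```text
[-0.06  0.69 -0.34  1.68  0.05  1.2   1.14] [0.4539474  0.10582651 0.25294907] [-0.0669365  -0.52499204 -0.38693535]
at 15.3833 [0.4532 0.106  0.2532] open 0.005469557212362865 F [-0.2  0.   0.5]
turn [-0.53 -4.7  -0.07] rows 1 each [-0.53 -4.7  -0.07]
0.9 20 shift [0.77 0.59 2.63] turn [-0.55 -4.69 -0.08]
0.7 15 shift [1.21 0.   2.69] turn [-0. -5.  0.]
0.5 10 shift [1.95 0.   2.26] turn [ 0. -5. -0.]
0.3 5 shift [ 2.54 -0.    1.64] turn [ 0. -5.  0.]
0.15 0 shift [ 2.2  -0.    0.68] turn [-0. -5. -0.]
0.0 0 shift [2.23 0.   0.26] turn [0. 0. 0.]
```

View pics/s6_c220.png

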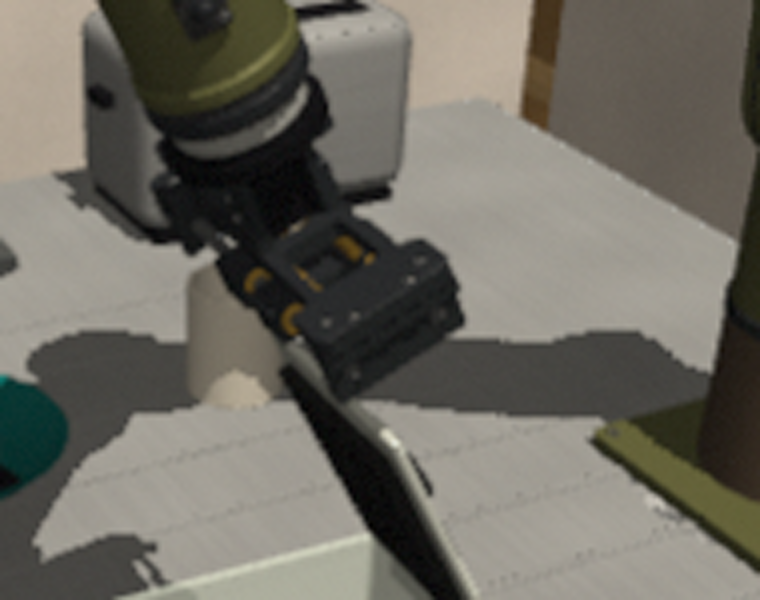

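The lid follows, at about 1.1 rad, with its knob visible at (420,470). Continuing.

Emit:
drive_tool(
  deltas=[
    [[-0.3,-2.4,0],[0.38,0.3,1.3],0],
    [[-0.3,-2.4,0],[0.38,0.3,1.3],0],
    [[0,-2.5,0],[0.6,0,1.35],0],
    [[0,-2.5,0],[0.6,0,1.35],0],
    [[0,-2.5,0],[0.97,0,1.13],0],
    [[0,-2.5,0],[0.97,0,1.13],0],
    [[0,-2.5,0],[1.27,0,0.82],0],
    [[0,-2.5,0],[1.27,0,0.82],0],
    [[0,-2.5,0],[1.1,0,0.34],0],
    [[0,-2.5,0],[1.1,0,0.34],0],
    [[0,0,0],[0,0,0],0],
  ],
)

```text
clock: 16.3
tool_pos: [0.5279, 0.1097, 0.1409]
eef_rot: [0.011, 0.708, -0.011, 0.707]
contact_force: [-0.3, 0.1, 0.5]
opening: 0.004
```

```bash
python3 - <<'E'
from h import *
plan(lidT(0,0),Rt=lidR(0))
E
```

```text
at 16.3 [0.5279 0.1097 0.1409] open 0.003903717246624286 F [-0.3  0.1  0.5]
turn [ 0.18 -0.08 -0.01] rows 1 each [ 0.18 -0.08 -0.01]
to [0.53192303 0.10885828 0.117     ] shift [ 2.39 -0.07  0.4 ] rows 1 each [ 2.389 -0.067  0.405]
```

Emit:
drive_tool(
  deltas=[
    [[0,0,0],[0.4,0,0.1],0],
    [[0,0,0],[0.4,0,0.1],0],
    [[0,0,0],[0.4,0,0.1],0],
    [[0,0,0],[0.4,0,0.1],0],
    [[0,0,0],[0.4,0,0],0],
    [[0,0,0],[0.4,0,0],0],
    [[0,0,0],[0,0,0],0],
  ],
)

```text
clock: 16.88
tool_pos: [0.5352, 0.1098, 0.1175]
eef_rot: [0.012, 0.706, -0.011, 0.708]
contact_force: [0.8, 0.1, 0.2]
opening: 0.008
```

Emit:
drive_tool(
  deltas=[
    [[0,0,0],[0.1,0,0],0],
    [[0,0,0],[0.1,0,0],0],
    [[0,0,0],[0,0,0],0],
    [[0,0,0],[0,0,0],0],
  ],
)

```text
clock: 17.22
tool_pos: [0.5352, 0.1098, 0.1173]
eef_rot: [0.012, 0.706, -0.011, 0.708]
contact_force: [-3.8, -0.3, 16.6]
opening: 0.009
```

```bash
python3 - <<'E'
from h import *
plan()
E
```

```text
at 17.2167 [0.5352 0.1098 0.1173] open 0.008799055589716758 F [-3.8 -0.3 16.6]
```

Tip at z = 0.106 with 16.6 N, so the lid is seated on the rim. I'll retract and check.

Emit:
drive_tool(
  deltas=[
    [[0,0,0],[-0.5,0,0],0],
    [[0,0,0],[-1.5,0,0],0],
    [[0,0,0],[-2.5,0,0],0],
    [[0,0,0],[-2.5,0,0],0],
    [[0,0,0],[-2.5,0,0],0],
    [[0,0,0],[-2.5,0,0],0],
    [[0,0,0],[-2.5,0,0],0],
    [[0,0,0],[-2.5,0,0],0],
    [[0,0,0],[0,0,0],0],
    [[0,0,0],[0,0,0],0],
  ],
)

```text
clock: 18.05
tool_pos: [0.5348, 0.1096, 0.2865]
eef_rot: [0.012, 0.706, -0.01, 0.708]
contact_force: [0.9, -0.5, -0.3]
opening: 0.007
```

```bash
python3 - <<'E'
from h import *
plan()
s=snap('scene','s7'); snap('top','t7')
for q in (0,.035,.1):
    e=H+.17*(A*np.cos(q)+Z*np.sin(q))+.006*Z; print(q,proj(s,[e+B*.065,e-B*.065]).round(1).tolist())
crop('s7',140,130,250,170,3)
E
```

```text
at 18.05 [0.5348 0.1096 0.2865] open 0.007328219062024854 F [ 0.9 -0.5 -0.3]
0 [[272.0, 252.8], [246.8, 217.5]]
0.035 [[272.1, 250.5], [246.8, 215.3]]
0.1 [[272.5, 246.1], [247.0, 211.1]]
```

View pics/s7_c140.png

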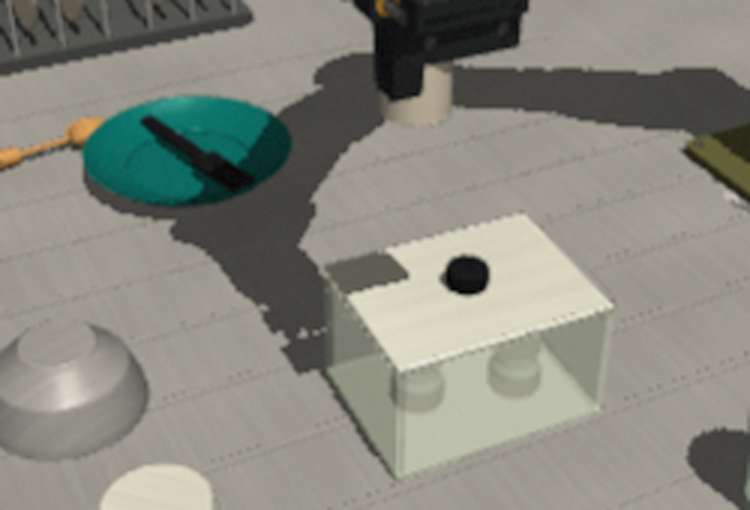

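The free-edge corner is at (398,368) in the crop, which is pixel (272.7,252.6). The prediction for fully shut is (272.0,252.8). The fork is still in the dish and the arm is clear, so I'll hand in.

```bash
python3 -c "
from plant import r
print(r.finish_job())"
```

```text
the job is handed in; nothing more can be done
None
```

The fork is in the dish and the canister's lid is shut. I handed the job in at about 18 s of the allowed 54 s; no verdict is reported.

- **Fork:** I took the large black fork off the canister's mouth, laid it in the teal dish and let go. In the top view its middle was about 5 mm from the dish's centre, and the last picture showed it still lying there.
- **Lid:** I hooked the lid from behind with closed fingers, swung it over and pressed it down. The fingertips stopped at z = 0.106 m, the shut height, with about 17 N. After I backed off, the free-edge corner was within about 1 pixel of the fully shut position; 0.035 rad open would shift it by about 2 pixels.
- **Arm:** It ended about 0.17 m above the lid, reading under 1 N, touching nothing.
- **Bystanders:** The bowl, tin, mug and spoon looked undisturbed in the last crop. I did not measure any bystander, and the tumbler, soap and brush were outside that crop; no path went near them.
- **Disagreement:** The two cameras differed by about 15 mm on the dish's centre in y. That is well inside the 60 mm tolerance.

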